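Take down a pile of inks and nibs and set each in its holder

TASK

Lay out the piled-up supplies at this lettering place. Work from the top of the pile down, one thing at a time: set the small pot upright in the small round block, the round jar in the large round block and the square bottle squarely in the square block, each right down on the floor of its well, and last lay the nib packet flat on the floor of the card tray, lengthwise. Put the glass down gently instead of dropping it, never tip an ink over, and leave the rinse jar standing where it is.

Things in the scene. Friction and masses are not known exactly. Their poses are not given: they have to be found in the camera images.
- ink_pot: Small round sample pot of dark ink, top of the pile: glass body 30 mm in diameter, ribbed aluminium cap 33 mm in diameter on its top 14 mm; 36 mm high, 45 g. Origin: centre of its underside, z up; round. It stands on the cap of ink_jar. The cap does not turn: grip by it, fingertips at least 14 mm above the underside to clear the block.
- ink_jar: Round glass ink jar, pale label, wide black cap; second from the top. Body 41 mm in diameter, cap 46 mm in diameter on the top 16 mm; 35 mm high, about 80 g. Origin: centre of its underside, z up; round. It stands on the cap of ink_bottle. The cap does not turn: grip by it.
- ink_bottle: Square glass ink bottle, third from the top. Body 52 x 52 mm, 30 mm high, two plain paper labels; round black cap 43 mm in diameter from 32 mm to the top at 46 mm; about 140 g. Origin: centre of its underside; x, y square to its sides, z up; any quarter turn will do. It stands on nib_packet. Grip two sides of the body 20 to 30 mm above the underside, or the cap.
- nib_packet: Flat stiff kraft packet of nibs, 82 mm (its x) x 60 mm (its y) x 4 mm, flat on the table under the pile; 20 g. Origin: centre of its underside, z up. Grip it at the middle of its two long sides (60 mm apart, along its y), lowering until the fingertips feel the table (3 N), then 1 mm back. Either end may lie either way.
- small_round_block: Turned wooden block, 64 mm in diameter, 19 mm high, fixed, for ink_pot. Origin: centre of its underside. Central round well 11 mm deep, tapering from 46 mm across the mouth to 35 mm across the felt-lined floor; the floor is 8 mm above the origin.
- large_round_block: Turned wooden block, 80 mm in diameter, 21 mm high, fixed, for ink_jar. Origin: centre of its underside. Central round well 13 mm deep, tapering from 57 mm across the mouth to 46 mm across the felt-lined floor; the floor is 8 mm above the origin.
- square_block: Square wooden block, 90 x 90 mm, 22 mm high, fixed, for ink_bottle. Origin: centre of its underside; x, y square to its sides. Central square well, parallel to the sides, 14 mm deep, tapering from 68 mm across the mouth to 57 mm across the felt-lined floor; the floor is 8 mm above the origin.
- card_tray: Low wooden tray for the packet, felt-lined floor, fixed: 106 mm (its x) x 84 mm (its y), rim 13 mm high. Origin: centre of its underside; floor 4 mm above it, 98 x 76 mm inside. Both long sides are cut away to the floor over their middle 66 mm, so fingers holding the packet by its long sides can go right down.
- rinse_jar: Bystander: open clear jar, 65 mm in diameter and 81 mm high, loose, standing among the holders. Origin: centre of its underside. Must be left standing where it is.

How it is judged:
By the outcome, as a careful person would: the job done as asked, in the order asked, and still so for the second after the job is handed in, with the robot touching nothing.
It also fails if it takes over 112 s, if anything falls off the work surface, if the arm or the gripper's body presses on something with over 40 N, if the wrist force passes 120 N, or if a joint passes its speed limit or range.

ROBOT

A 6-joint arm with a two-finger parallel gripper is mounted at the origin on a cart in front of the work surface, level with it; the furniture and walls round the work are solid. World frame = base frame: x ahead of the robot, y to its left, z up, the work surface at z = 0. Lengths are in mm, angles in rad, forces in N, time in s.
With the tool pointing down it reaches from about 275 to 850 mm from the base axis. Payload 19 kg.
Tool frame: the origin (TCP) lies on the centre line of the jaws, within the pads' length; the fingertips stand 22 mm ahead of it and the grasp point (between the pads) lies 3 mm ahead of it (bot.tip_extent is the distance from the TCP to the fingertips, in mm); z points along the fingers, y is the line along which they close (so a half turn about z gives the same grasp; the last joint's range is limited). The gripper opens to 85 mm and grips with 20 to 120 N. Pads are 22 mm wide; open, the fingers measure 114 mm over their backs; the gripper's body (76 mm by 85 mm) begins 54 mm behind the grasp point. The pads swing forward as they close: fully open they stand 13 mm farther back than shut.
Start: joints at [0.995, 0.15, 1.437, -0, 1.554, -0.134], TCP at [245.852, 519.759, 253.267] pointing down, gripper open.
Joint ranges: [-2.8, 2.8], [-0.68, 2.1], [0.12, 2.68], [-1.39, 4.53], [0.16, 2.79], [-2.81, 2.81]. Speed limits (rad/s): [1.89, 1.89, 2.22, 3.01, 3.01, 3.01].

INTERFACE

Orientations are given as a rotation vector (axis times angle).
In Python, from rig import telemetry, read_camera, job_done, bot gives the robot as it stands. The module is installed in compiled form; this text tells all that it offers.
- The arm moves only by the tool servo_tool, never from a script. Its argument "motion" is text: rows parted by semicolons, each of 7 numbers parted by spaces: the closure, from -1 (fully open) to 1 (shut), then the shift along the tool's x, y, z each as a share of 100 cm, from -1 to 1, then the turn, a rotation vector about the tool's x, y, z each as a share of pi rad, from -1 to 1. A call has 1 to 12 rows; each row shifts and turns the commanded pose from where the row before left it, along the tool's axes as they then stand; what a row does not reach is not made up. A row lasts 1/8 s, in which the tool goes at most 62.5 mm and 10.7 degrees, less where a joint would pass 70% of its speed; a pose out of reach is approached as far as the arm can. A call with a number of a shift or a turn outside -1 to 1 is refused whole. A call with a gripper value outside its range is refused whole. The fingers move at their own pace and stop on an object; "grip_force" is the grip in N (left out, the last holds). Time passes only in rows, so rows that do not move let the fingers close. It gives the time, the measured TCP pose, the force, the opening and the grip force at its end, in the units of the state.
- telemetry.get_state(): the state, without advancing time (a new reading comes with each control period).
- read_camera(name): name is "side" or "top"; returns a dict with "frame" (400x640x3 uint8, red, green, blue), "z_map" (400x640 float32, mm along the optical axis (not along the pixel's ray), 0 where there is no reading), "intrinsics" (3x3 intrinsics, pixels), "extrinsics" (4x4, takes a point from camera to world coordinates). Camera axes: x right, y down, z forward; pixel columns grow to the right and rows downward; lengths in mm; the calibration is good to about 2 mm. A picture is of the moment at which its call begins.
- job_done(): hands the job in; it is judged then, once.
The state is a dict: "time_s": time; "qpos": joint angles; "joint_vel": joint speeds; "joint_torque": joint torques, N m; "position": TCP position; "orientation": TCP orientation; "force": force on the tool from outside, world axes, zero at the start; "torque": the same for the moment, N m; "opening": opening from 0.0 (shut) to 1.0 (fully open); "gripper_force": force on a finger pad.
Only numpy, scipy, OpenCV 4.12 (cv2) and the standard library are available. Lean on these libraries where they do the work, as an engineer would, in place of code of your own. Each camera call takes 0.05 s, during which the arm holds its last target. There are 200 camera calls.

## Working session

There is one attempt and no reset: what is moved stays moved. The work goes in short steps, Python scripts to look and compute and a tool call to move; the robot and the scene stay as the last step left them, time stands still between calls to the robot, and variables do not carry over. Pictures are saved under pics/ and viewed, at most 17 in all, crops included, and the job is handed in when it is done.

Besides the shell and the picture viewer there is one more tool, called after "Request:" as name(argument=value, ...), one argument or row to a line, values as JSON. servo_tool: Moves the arm, as the interface text tells. Its arguments: {"type":"object","properties":{"motion":{"type":"string"},"grip_force":{"type":"number"}},"required":["motion"]}

```bash
mkdir -p pics
cat > h.py <<'E'
import numpy as np, cv2
from rig import telemetry, read_camera, job_done, bot
def grab(n):
    c=read_camera(n); np.savez(f'{n}.npz',**c); return c
def pts(c):
    K=c['intrinsics'];T=c['extrinsics'];z=c['z_map'].astype(float)
    v,u=np.mgrid[:400,:640]
    P=np.stack([(u-K[0,2])/K[0,0]*z,(v-K[1,2])/K[1,1]*z,z],-1)
    W=P@T[:3,:3].T+T[:3,3]; W[z<=0]=np.nan; return W
def ray(c,u,v,h):
    K=c['intrinsics'];T=c['extrinsics']
    d=T[:3,:3]@np.array([(u-K[0,2])/K[0,0],(v-K[1,2])/K[1,1],1]);o=T[:3,3]
    return o+d*(h-o[2])/d[2]
def save(c,name): cv2.imwrite(f'pics/{name}.png',c['frame'][...,::-1])
E
python3 - <<'E'
from h import *
for n in('top','side'):
    c=grab(n);save(c,n+'0');print(n,c['intrinsics'].round(1).tolist(),c['extrinsics'].round(3).tolist())
print({k:np.round(v,3) for k,v in telemetry.get_state().items()},bot.tip_extent)
E
```

```text
top [[463.0, 0.0, 313.8], [0.0, 463.0, 200.6], [0.0, 0.0, 1.0]] [[-0.008, -0.993, 0.117, 436.458], [-1.0, 0.006, -0.016, 168.608], [0.015, -0.117, -0.993, 938.697], [0.0, 0.0, 0.0, 1.0]]
side [[365.3, 0.0, 314.8], [0.0, 365.3, 202.7], [0.0, 0.0, 1.0]] [[0.998, 0.008, -0.062, 578.65], [0.058, -0.502, 0.863, -588.582], [-0.025, -0.865, -0.502, 517.999], [0.0, 0.0, 0.0, 1.0]]
{'time_s': np.float64(0.1), 'qpos': array([ 0.995,  0.151,  1.438, -0.   ,  1.554, -0.134]), 'joint_vel': array([ 0.   ,  0.   , -0.001, -0.002, -0.001, -0.001]), 'joint_torque': array([ 5.0000e-03, -7.1438e+01, -5.7179e+01, -0.0000e+00,  7.0000e-03,
        0.0000e+00]), 'position': array([245.758, 519.614, 252.782]), 'orientation': array([-6.880e-01, -3.065e+00,  2.000e-03]), 'force': array([ 1.164,  0.454, -0.667]), 'torque': array([ 0.033, -0.019, -0.014]), 'gripper_force': np.float64(0.0), 'opening': np.float64(1.002)} 22.0
```

View pics/top0.png

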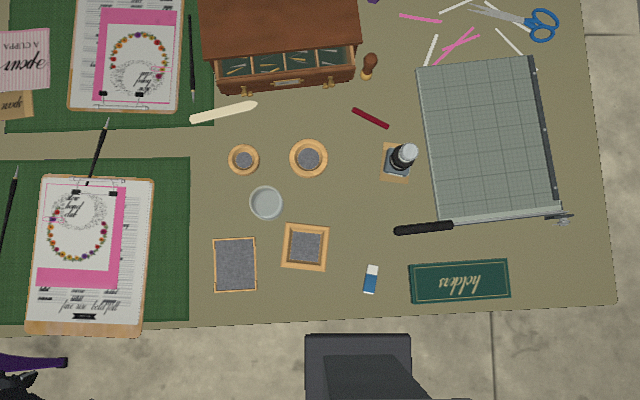

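View pics/side0.png

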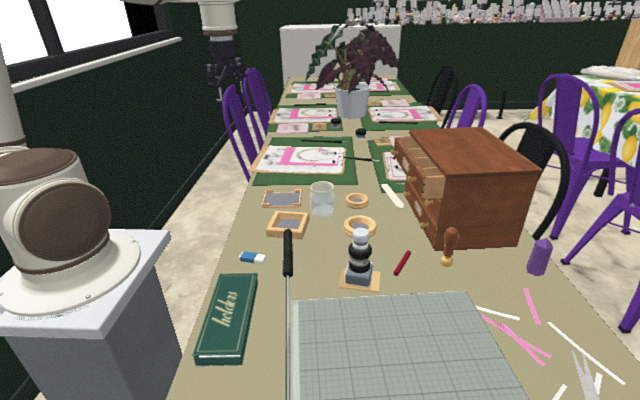

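The top view shows the pile near (397,160). The small block is at (243,159), the large block at (308,158), the square block at (305,247), the tray at (235,265) and the rinse jar at (265,203). The cabinet lies behind them. In the side view the pile stands near (358,260).

```bash
cat > m.py <<'E'
from h import *
c=dict(np.load('top.npz')); W=pts(c); f=c['frame']; hsv=cv2.cvtColor(f,cv2.COLOR_RGB2HSV)
print('table z',np.nanmedian(W[120:140,380:410,2]),np.nanmedian(W[230:250,350:380,2]), np.nanmedian(W[215:225,225:240,2]))
def circ(W,m):
    P=W[m][:,:2]; hull=cv2.convexHull(P.astype(np.float32))
    return cv2.minEnclosingCircle(P.astype(np.float32)), cv2.minAreaRect(P.astype(np.float32)), len(P)
def box(u0,u1,v0,v1):
    b=np.zeros((400,640),bool); b[v0:v1,u0:u1]=1; return b
Z=W[...,2]
for n,b,lo,hi in (('small',box(222,265,140,180),14,26),('large',box(284,334,133,183),15,28),('square',box(276,335,217,278),15,28),('tray',box(205,262,230,300),7,20),('rinse',box(245,287,180,226),70,95)):
    m=b&(Z>lo)&(Z<hi); print(n,circ(W,m),np.nanmedian(Z[m]))
    k=(b&(hsv[...,1]>90)).astype(np.uint8) # wood
    h={'small':19,'large':21,'square':22,'tray':13,'rinse':81}[n]
    if n!='rinse':
        k=cv2.morphologyEx(k,cv2.MORPH_OPEN,np.ones((2,2)))
        cn=max(cv2.findContours(k,0,1)[0],key=cv2.contourArea)[:,0]
        q=np.array([ray(c,u,v,h)[:2] for u,v in cn],np.float32)
        print('  colour',cv2.minEnclosingCircle(q),cv2.minAreaRect(q))
b=box(376,425,136,190)
for lo,hi in((2,9),(25,36),(42,56),(75,88),(112,126)):
    m=b&(Z>lo)&(Z<hi); print('pile',lo,circ(W,m) if m.any() else None,np.nanmedian(Z[m]) if m.any() else 0)
print('maxZ pile',np.nanmax(Z[b]))
print('cabinet',[np.nanmin(W[...,i][box(200,365,0,100)&(Z>30)]) for i in (0,1)],np.nanmax(Z[box(200,365,0,100)]))
print('handle/stamp',np.nanmax(Z[box(355,382,48,82)]),W[70,368], 'cutter handle',W[229,425],np.nanmax(Z[box(390,460,215,240)]))
s=dict(np.load('side.npz'));
for n,cc,(u0,u1,v0,v1) in(('t',c,(370,430,125,195)),('s',s,(330,390,220,295))):
    cv2.imwrite(f'pics/z{n}.png',cv2.resize(cc['frame'][v0:v1,u0:u1,::-1],None,fx=8,fy=8,interpolation=0))
E
python3 m.py
python3 -c "
import cv2,numpy as np
a=cv2.imread('pics/zt.png')[:,:400];a=cv2.imread('pics/zt.png');b=cv2.imread('pics/zs.png')
b=cv2.resize(b,(390,487),interpolation=0);a=cv2.resize(a,(400,467),interpolation=0)
o=np.zeros((490,800,3),np.uint8);o[:467,:400]=a;o[:487,405:795]=b;cv2.imwrite('pics/pile.png',o)"
```

```text
table z 0.5069657867250044 0.5880917874910665 0.38186530549683084
small (((631.0153198242188, 296.7888488769531), 31.99637794494629), ((630.7866821289062, 296.4313659667969), (62.42671203613281, 61.04115295410156), 0.20656345784664154), 453) 18.30737719862259
  colour ((627.1804809570312, 293.41259765625), 33.186622619628906) ((627.2479248046875, 293.17730712890625), (62.6057014465332, 63.59657669067383), 89.74290466308594)
large (((633.5585327148438, 165.16342163085938), 40.16220474243164), ((634.0119018554688, 165.00941467285156), (77.02592468261719, 79.23731994628906), 89.99444580078125), 717) 20.513459611935104
  colour ((629.5775146484375, 162.58514404296875), 40.896339416503906) ((630.3679809570312, 163.046875), (76.74971771240234, 80.07640075683594), 89.68012237548828)
square (((459.02191162109375, 181.45437622070312), 70.68821716308594), ((458.62908935546875, 180.58428955078125), (106.2811279296875, 95.83747100830078), 83.1502914428711), 1089) 21.844838048682163
  colour ((451.94580078125, 170.30091857910156), 62.16047286987305) ((452.41510009765625, 170.6010284423828), (90.1
[... 1156 characters left out ...]
 48.994483947753906), 40) 46.599610110940375
pile 75 (((622.1925048828125, -14.246625900268555), 22.234872817993164), ((619.0193481445312, -10.139375686645508), (44.453922271728516, 34.06908416748047), 37.65625), 190) 84.55558479335889
pile 112 (((622.7055053710938, -17.84184455871582), 16.908966064453125), ((622.3837890625, -17.426639556884766), (30.854427337646484, 32.673988342285156), 44.41456985473633), 262) 120.91508759140993
maxZ pile 125.10854769952425
cabinet [np.float64(710.8522323676773), np.float64(49.57950420020775)] 203.66341932373996
handle/stamp 186.00851917560567 [802.97834979  44.16673054  52.16198451] cutter handle [481.76279139 -45.05027137 105.072565  ] 113.67649148546457
```

View pics/pile.png

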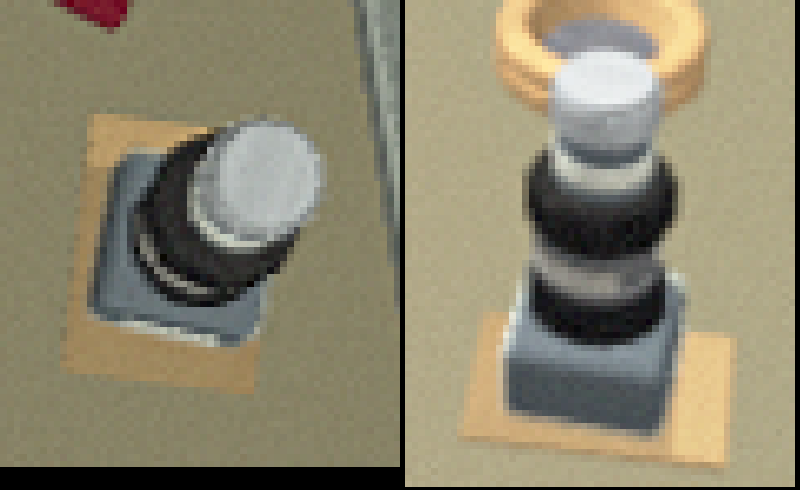

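The zoom confirms the pile: silver pot cap on black jar cap on grey square bottle on kraft packet. The cutter's edge is close on the right of the top view.

```bash
cat > m2.py <<'E'
from h import *
c=dict(np.load('top.npz')); s=dict(np.load('side.npz')); W=pts(c); Z=W[...,2]
hs=cv2.cvtColor(c['frame'],cv2.COLOR_RGB2HSV); hs2=cv2.cvtColor(s['frame'],cv2.COLOR_RGB2HSV)
def big(k,u0,u1,v0,v1):
    o=np.zeros((400,640),np.uint8); o[v0:v1,u0:u1]=k[v0:v1,u0:u1]
    return max(cv2.findContours(o,0,1)[0],key=cv2.contourArea)[:,0]
def proj(cc,cn,h): return np.array([ray(cc,u,v,h)[:2] for u,v in cn],np.float32)
r=lambda q:[np.round(x,1) for x in cv2.minAreaRect(q)]
for n,h,b,b2 in(('small',19,(222,265,140,180),(340,374,190,210)),('large',21,(284,334,133,183),(338,380,213,240)),('square',22,(276,335,217,278),(260,315,205,240)),('tray',13,(205,262,230,300),(258,306,186,212))):
    q=proj(c,big((hs[...,1]>90).astype(np.uint8),*b),h); q2=proj(s,big((hs2[...,1]>100).astype(np.uint8),*b2),h)
    m=np.zeros((400,640),bool);m[b[2]:b[3],b[0]:b[1]]=1;m&=(Z>h-4)&(Z<h+4)
    l,k,st,_=cv2.connectedComponentsWithStats(m.astype(np.uint8)); d=W[(k==1+st[1:,4].argmax())][:,:2].astype(np.float32)
    print(n,'top',r(q),'side',r(q2),'depth',r(d))
kp=((hs[...,0]<25)&(hs[...,0]>8)&(hs[...,1]>95)).astype(np.uint8)
q=proj(c,big(kp,376,412,138,190),4);print('packet top',r(q))
np.set_printoptions(suppress=True,precision=1)
m=np.zeros((400,640),bool);m[120:200,412:470]=1;m&=(Z>5)&(Z<60)&(W[...,1]<-40)
for x in(580,600,620,640,660):
    mm=m&(abs(W[...,0]-x)<4)&(W[...,1]<-50); print('cutter',x,W[mm][:,1].max(),np.median(Z[mm]))
b=hs[...,2]; cap=((hs[...,1]<30)&(b>130)).astype(np.uint8); q=proj(c,big(cap,380,425,138,185),121); print('potcap',r(q))
E
python3 m2.py
```

```text
small top [array([629.3, 295.2]), array([62.6, 63.6]), np.float64(89.7)] side [array([629.8, 284.6]), array([83.8, 57.4]), np.float64(86.3)] depth [array([630.8, 296.4]), array([62.4, 61. ]), np.float64(0.2)]
large top [array([632.4, 165.1]), array([76.8, 80.1]), np.float64(89.7)] side [array([619. , 162.8]), array([84.3, 61.1]), np.float64(41.0)] depth [array([633.9, 165. ]), array([77. , 79.1]), np.float64(90.0)]
square top [array([454.4, 172.6]), array([90.2, 89.7]), np.float64(83.2)] side [array([456.1, 160. ]), array([113.6,  93.5]), np.float64(82.7)] depth [array([454.7, 172.8]), array([89.9, 89.9]), np.float64(83.2)]
tray top [array([420.1, 311.8]), array([105.9,  85.5]), np.float64(3.0)] side [array([377.8, 277.9]), array([28.1, 71.9]), np.float64(32.1)] depth [array([377.3, 310.3]), array([19.9, 83. ]), np.float64(2.3)]
packet top [array([624.8, -14.5]), array([58.9, 81.4]), np.float64(82.3)]
cutter 580 -84.10420940218384 20.73709914107974
cutter 600 -83.04293052384415 21.145431536385445
cutter 620 -69.33056340506894 21.018654457752064
cutter 640 -78.41548570328413 21.218355409390597
cutter 660 -75.12501975078371 20.741600442131244
potcap [array([620.2, -16.1]), array([34.8, 33.2]), np.float64(89.7)]
```

Request:
servo_tool(
  motion="-1 0 0 0 0 0 -0.0469; -1 0 0 0 0 0 -0.0469; -1 0 0 0 0 0 -0.0468; -1 -0.027 -0.038 0 0 0 0; -1 -0.027 -0.038 0 0 0 0; -1 -0.027 -0.038 0 0 0 0; -1 -0.027 -0.038 0 0 0 0; -1 -0.027 -0.038 0 0 0 0; -1 -0.027 -0.038 0 0 0 0; -1 -0.027 -0.038 0 0 0 0; -1 -0.027 -0.038 0 0 0 0; -1 -0.027 -0.038 0 0 0 0",
  grip_force=20,
)

```text
time_s: 1.6
position: [489.4, 176.3, 253.1]
orientation: [-0.0, -3.141, 0.0]
force: [-0.5, -0.2, -0.4]
opening: 1.001
gripper_force: 0.0
```

Request:
servo_tool(
  motion="-1 -0.027 -0.038 0 0 0 0; -1 -0.027 -0.038 0 0 0 0; -1 -0.027 -0.038 0 0 0 0; -1 -0.027 -0.038 0 0 0 0; -1 0 0 0 0 0 0; -1 0 0 0 0 0 0",
)

```text
time_s: 2.35
position: [596.5, 25.9, 252.9]
orientation: [-0.001, -3.141, -0.0]
force: [-0.0, 0.1, 0.3]
opening: 1.0
gripper_force: 0.0
```

Request:
servo_tool(
  motion="-0.1 -0.0259 -0.0429 0 0 0 0; -0.1 0 0 0.03 0 0 0; -0.1 0 0 0.03 0 0 0; -0.1 0 0 0 0 0 0; -0.1 0 0 0 0 0 0",
)

```text
time_s: 2.98
position: [622.9, -16.5, 194.9]
orientation: [-0.001, 3.14, -0.0]
force: [0.7, 0.7, -0.3]
opening: 0.55
gripper_force: 0.0
```

Run:
```python
from h import *
print(bot.tip_extent)
s=grab('side'); cv2.imwrite('pics/s1.png',cv2.resize(s['frame'][60:300,260:460,::-1],None,fx=2.5,fy=2.5))
```

```text
22.0
```

View pics/s1.png

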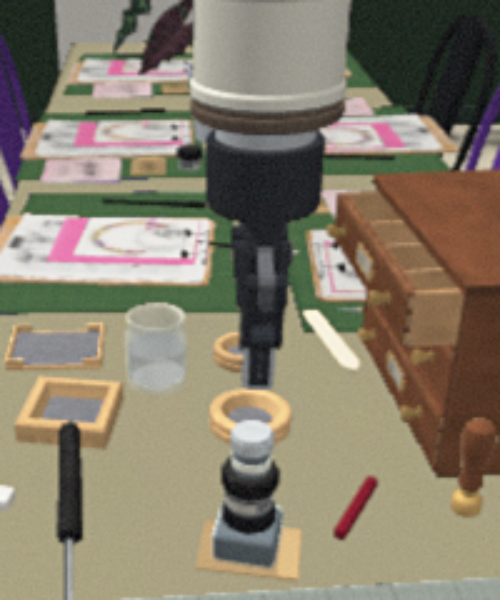

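The side view shows the gripper centred over the pile. The fingertips are at about pixel (363,214), slightly retracted by the opening.

Request:
servo_tool(
  motion="-0.1 0 0 0.025 0 0 0; -0.1 0 0 0.025 0 0 0; -0.1 0 0 0.015 0 0 0; -0.1 0 0 0.009 0 0 0; -0.1 0 0 0 0 0 0; 0.0 0 0 0 0 0 0; 0.1 0 0 0 0 0 0; 0.2 0 0 0 0 0 0; 0.3 0 0 0 0 0 0; 0.4 0 0 0 0 0 0; 0.4 0 0 0 0 0 0; 0.4 0 0 0 0 0 0",
  grip_force=25,
)

```text
time_s: 4.53
position: [622.9, -17.2, 119.8]
orientation: [0.0, 3.141, -0.0]
force: [-0.8, 1.1, 5.6]
opening: 0.375
gripper_force: 24.8
```

Request:
servo_tool(
  motion="0.6 0 0 -0.004 0 0 0; 0.6 0 0 -0.008 0 0 0; 0.6 0 0 -0.02 0 0 0; 0.6 0 0 -0.03 0 0 0; 0.6 0 0 -0.03 0 0 0; 0.6 0 0 -0.03 0 0 0; 0.6 0 0 0 0 0 0",
)

```text
time_s: 5.4
position: [623.4, -17.3, 244.2]
orientation: [0.0, 3.138, -0.001]
force: [0.5, -0.1, -0.1]
opening: 0.379
gripper_force: 24.9
```

```bash
cat > look.py <<'E'
from h import *
import sys
n=sys.argv[1]; s=grab('side'); t=grab('top')
a=cv2.resize(s['frame'][90:300,260:430,::-1],(400,494)); b=cv2.resize(t['frame'][110:300,200:440,::-1],(400,317))
o=np.zeros((494,800,3),np.uint8);o[:,:400]=a;o[:317,400:]=b;cv2.imwrite(f'pics/{n}.png',o)
print(telemetry.get_state()['position'].round(1))
E
python3 look.py p1
```

```text
[622.6 -17.2 241.2]
```

View pics/p1.png

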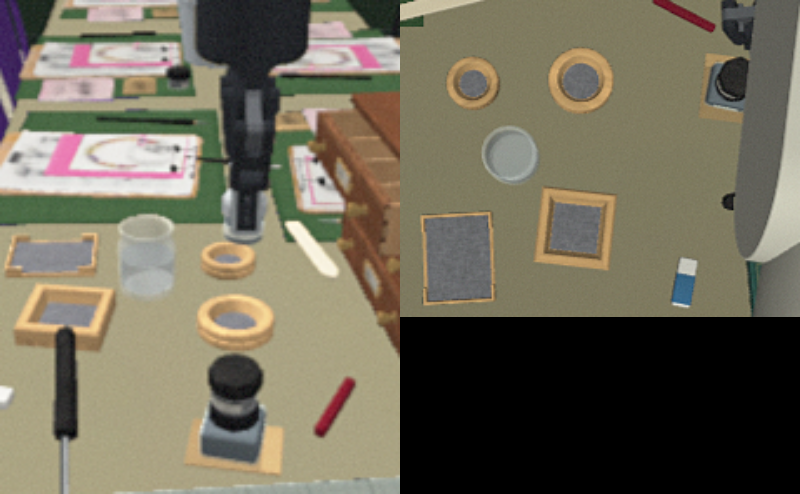

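The pot is held upright, above the pile. The jar, bottle and packet are unmoved, and the blocks and rinse jar are clear.

Request:
servo_tool(
  motion="0.6 -0.0042 0.02 0 0 0 0; 0.6 -0.004 0.0395 0 0 0 0; 0.6 0 0.042 0 0 0 0; 0.6 0 0.042 0 0 0 0; 0.6 0 0.042 0 0 0 0; 0.6 0 0.042 0 0 0 0; 0.6 0 0.042 0 0 0 0; 0.6 0 0.0295 0 0 0 0; 0.6 0 0.0142 0 0 0 0; 0.6 0 0 0.04 0 0 0; 0.6 0 0 0.04 0 0 0; 0.6 0 0 0.04 0 0 0",
)

```text
time_s: 7.0
position: [630.6, 295.8, 119.6]
orientation: [-0.001, -3.141, 0.001]
force: [-0.3, 0.6, -0.2]
opening: 0.375
gripper_force: 24.9
```

Request:
servo_tool(
  motion="0.6 0 0 0.03 0 0 0; 0.6 0 0 0.02 0 0 0; 0.6 0 0 0 0 0 0; 0.6 0 0 0 0 0 0",
)

```text
time_s: 7.5
position: [631.5, 296.2, 72.6]
orientation: [0.0, 3.14, 0.001]
force: [-0.5, 0.0, 0.6]
opening: 0.376
gripper_force: 24.9
```

Request:
servo_tool(
  motion="0.6 0 0 0.012 0 0 0; 0.6 0 0 0.008 0 0 0; 0.6 0 0 0.004 0 0 0; 0.6 0 0 0.002 0 0 0; 0.6 0 0 0 0 0 0; 0.6 0 0 0 0 0 0",
)

```text
time_s: 8.25
position: [631.0, 296.1, 45.5]
orientation: [0.0, 3.141, 0.0]
force: [-0.2, 0.0, -0.5]
opening: 0.378
gripper_force: 24.9
```

Request:
servo_tool(
  motion="0.6 0 0 0.001 0 0 0; 0.6 0 0 0.001 0 0 0; 0.6 0 0 0 0 0 0",
)

```text
time_s: 8.62
position: [631.0, 296.0, 43.3]
orientation: [0.0, 3.141, -0.0]
force: [-0.8, -0.1, 0.2]
opening: 0.379
gripper_force: 25.0
```

Request:
servo_tool(
  motion="0.6 0 0 0.001 0 0 0; 0.6 0 0 0 0 0 0; 0.6 0 0 0 0 0 0",
)

```text
time_s: 9.0
position: [631.2, 296.1, 43.1]
orientation: [0.0, 3.141, 0.0]
force: [-2.1, -0.5, 8.9]
opening: 0.372
gripper_force: 25.5
```

Request:
servo_tool(
  motion="0.6 0 0 0.001 0 0 0; 0.6 0 0 0 0 0 0; 0.6 0 0 0 0 0 0",
)

```text
time_s: 9.38
position: [631.4, 296.2, 43.0]
orientation: [0.0, 3.14, 0.001]
force: [-5.1, -1.8, 16.7]
opening: 0.37
gripper_force: 26.2
```

Request:
servo_tool(
  motion="0.6 0.0005 0 -0.001 0 0 0; 0.6 0 0 0 0 0 0; 0.2 0 0 0 0 0 0; 0.15 0 0 0 0 0 0; 0.1 0 0 0 0 0 0; 0.05 0 0 0 0 0 0; 0 0 0 0 0 0 0; -0.1 0 0 0 0 0 0; -0.1 0 0 0 0 0 0",
)

```text
time_s: 10.5
position: [630.4, 296.0, 42.3]
orientation: [-0.0, -3.142, 0.0]
force: [-0.1, -0.1, -0.5]
opening: 0.548
gripper_force: 0.0
```

Request:
servo_tool(
  motion="-0.1 0 0 -0.01 0 0 0; -0.1 0 0 -0.02 0 0 0; -0.1 0 0 -0.04 0 0 0; -0.1 0 0 -0.04 0 0 0; -0.6 0 -0.05 -0.03 0 0 0; -0.6 0 -0.05 0 0 0 0; -0.6 0 -0.05 0 0 0 0; -0.6 0 -0.05 0 0 0 0; -0.6 0 -0.05 0 0 0 0; -0.6 0 -0.03 0 0 0 0; -0.6 0 0 0 0 0 0",
)

```text
time_s: 11.88
position: [630.5, 14.0, 183.9]
orientation: [0.004, 3.14, -0.001]
force: [1.1, 0.6, 0.3]
opening: 0.8
gripper_force: 0.0
```

```bash
python3 look.py p2
cat > m3.py <<'E'
from h import *
c=dict(np.load('top.npz')); W=pts(c); Z=W[...,2]
def at(n,u0,u1,v0,v1,lo,hi):
    m=np.zeros((400,640),bool);m[v0:v1,u0:u1]=1;m&=(Z>lo)&(Z<hi)
    l,k,st,_=cv2.connectedComponentsWithStats(m.astype(np.uint8))
    if l<2: print(n,None);return
    k=k==1+st[1:,4].argmax();P=W[k][:,:2].astype(np.float32)
    print(n,[np.round(x,1) for x in cv2.minAreaRect(P)],'z',round(float(np.nanmedian(Z[k])),1),k.sum())
E
cat > m4.py <<'E'
from m3 import *
at('pot',222,265,135,180,35,60); at('jarcap',370,425,130,195,76,95); at('bottle',370,425,130,195,24,38)
at('rinse',245,287,180,226,70,95)
E
python3 m4.py
```

```text
[630.5  16.2 183.5]
pot [array([630.7, 296.7]), array([30.3, 32.4]), np.float64(46.3)] z 43.9 214
jarcap [array([621.8, -34.8]), array([17.4,  5. ]), np.float64(1.2)] z 84.0 17
bottle None
rinse [array([538.6, 246.2]), array([59.9, 58.7]), np.float64(89.5)] z 80.3 247
```

View pics/p2.png

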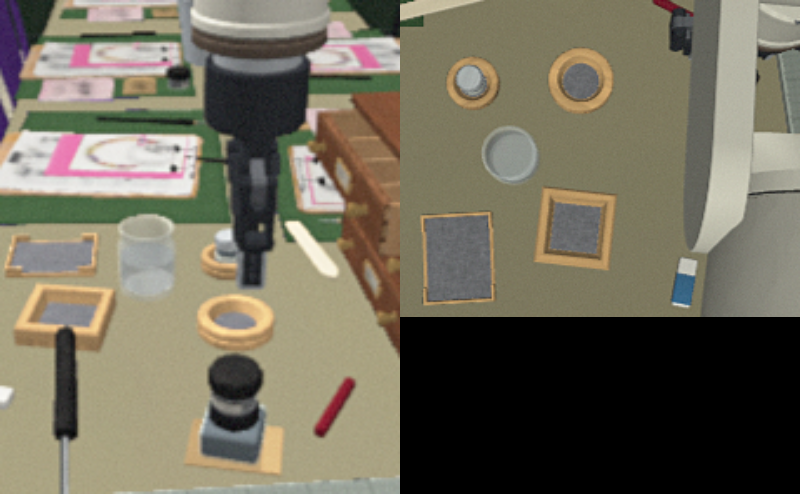

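The pot sits in the small block, seen at crop (470,80), with its cap top at z≈44 as expected. The jar, bottle and packet are undisturbed.

Request:
servo_tool(
  motion="-0.5 0.0083 -0.0304 0 0 0 0; -0.5 0 0 0.03 0 0 0; -0.5 0 0 0.03 0 0 0; -0.5 0 0 0.02 0 0 0; -0.5 0 0 0.0105 0 0 0; -0.5 0 0 0.006 0 0 0; -0.5 0 0 0 0 0 0; -0.5 0 0 0 0 0 0",
)

```text
time_s: 12.98
position: [622.4, -14.4, 86.6]
orientation: [-0.0, 3.141, -0.0]
force: [0.0, -0.3, 1.1]
opening: 0.749
gripper_force: 0.0
```

Request:
servo_tool(
  motion="-0.4 0 0 0 0 0 0; -0.3 0 0 0 0 0 0; -0.2 0 0 0 0 0 0; -0.1 0 0 0 0 0 0; 0 0 0 0 0 0 0; 0.1 0 0 0 0 0 0; 0.1 0 0 0 0 0 0; 0.1 0 0 0 0 0 0",
  grip_force=30,
)

```text
time_s: 13.98
position: [622.3, -14.4, 86.1]
orientation: [0.0, 3.141, -0.0]
force: [-0.3, -0.2, 5.7]
opening: 0.515
gripper_force: 30.5
```

Request:
servo_tool(
  motion="0.6 0 0 -0.004 0 0 0; 0.6 0 0 -0.008 0 0 0; 0.6 0 0 -0.02 0 0 0; 0.6 0 0 -0.03 0 0 0; 0.6 0 0 -0.03 0 0 0; 0.6 0 0 -0.008 0 0 0; 0.6 0 0 0 0 0 0; 0.6 0 0 0 0 0 0",
)

```text
time_s: 14.98
position: [621.7, -14.3, 184.5]
orientation: [-0.0, -3.14, -0.0]
force: [-0.1, 0.8, -1.9]
opening: 0.513
gripper_force: 30.7
```

```bash
python3 look.py p3
```

```text
[621.8 -14.3 184.6]
```

View pics/p3.png

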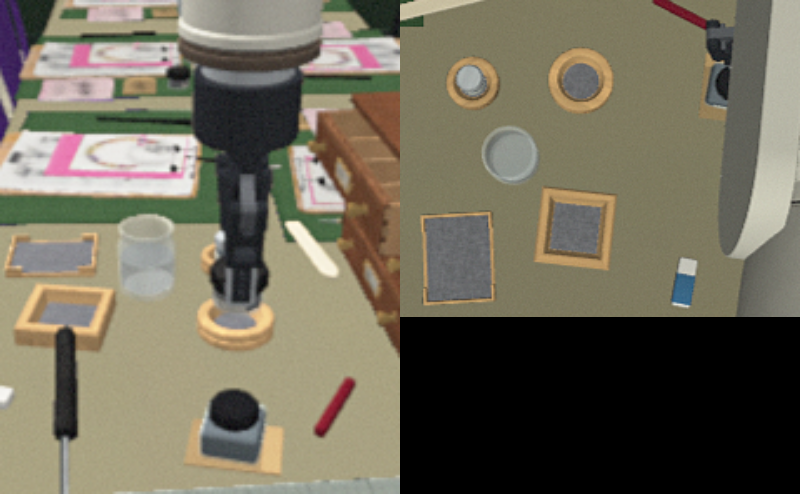

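The jar is held upright and the bottle is left alone on the packet.

Request:
servo_tool(
  motion="0.6 -0.006 0.02 0 0 0 0; 0.6 -0.0058 0.0393 0 0 0 0; 0.6 0 0.042 0 0 0 0; 0.6 0 0.042 0 0 0 0; 0.6 0 0.026 0 0 0 0; 0.6 0 0.01 0 0 0 0; 0.6 0 0 0.03 0 0 0; 0.6 0 0 0.04 0 0 0; 0.6 0 0 0.03 0 0 0; 0.6 0 0 0.015 0 0 0; 0.6 0 0 0 0 0 0; 0.6 0 0 0 0 0 0",
)

```text
time_s: 16.58
position: [634.6, 165.0, 72.2]
orientation: [0.0, 3.14, 0.0]
force: [0.1, 0.2, -0.5]
opening: 0.514
gripper_force: 30.7
```

Request:
servo_tool(
  motion="0.6 0 0 0.01 0 0 0; 0.6 0 0 0.006 0 0 0; 0.6 0 0 0.004 0 0 0; 0.6 0 0 0.002 0 0 0; 0.6 0 0 0 0 0 0; 0.6 0 0 0 0 0 0",
)

```text
time_s: 17.32
position: [634.0, 164.9, 49.0]
orientation: [0.0, 3.141, -0.0]
force: [0.9, -0.2, -1.4]
opening: 0.51
gripper_force: 30.7
```

Request:
servo_tool(
  motion="0.6 0.0003 0 0.002 0 0 0; 0.6 0 0 0.001 0 0 0; 0.6 0 0 0 0 0 0; 0.6 0 0 0 0 0 0",
)

```text
time_s: 17.82
position: [633.6, 164.9, 45.8]
orientation: [0.0, 3.142, -0.0]
force: [-0.6, -0.1, -1.5]
opening: 0.512
gripper_force: 30.7
```

Request:
servo_tool(
  motion="0.6 0 0 0.001 0 0 0; 0.6 0 0 0 0 0 0; 0.6 0 0 0 0 0 0",
)

```text
time_s: 18.2
position: [633.6, 164.9, 44.8]
orientation: [-0.0, -3.142, 0.0]
force: [0.5, -0.3, -1.3]
opening: 0.514
gripper_force: 30.7
```

Request:
servo_tool(
  motion="0.6 0 0 0.001 0 0 0; 0.6 0 0 0 0 0 0; 0.6 0 0 0 0 0 0",
)

```text
time_s: 18.58
position: [633.9, 165.0, 44.5]
orientation: [0.0, 3.141, -0.0]
force: [-2.5, -0.7, 7.2]
opening: 0.511
gripper_force: 31.2
```

Request:
servo_tool(
  motion="0.6 0.0003 0 -0.0003 0 0 0; 0.2 0 0 0 0 0 0; 0.0 0 0 0 0 0 0; -0.05 0 0 0 0 0 0; -0.1 0 0 0 0 0 0; -0.2 0 0 0 0 0 0; -0.3 0 0 0 0 0 0; -0.4 0 0 0 0 0 0; -0.4 0 0 0 0 0 0",
)

```text
time_s: 19.7
position: [633.3, 164.9, 44.0]
orientation: [-0.0, -3.141, 0.0]
force: [-0.2, 0.8, 0.0]
opening: 0.7
gripper_force: 0.0
```

Request:
servo_tool(
  motion="-0.4 0 0 -0.01 0 0 0; -0.4 0 0 -0.02 0 0 0; -0.4 0 0 -0.04 0 0 0; -0.4 0 0 -0.03 0 0 0; -0.8 0 0 0 0 0 0.034; -0.8 0 0 0 0 0 0.0343; -0.8 0 0 0 0 0 0",
)

```text
time_s: 20.58
position: [633.5, 164.9, 145.6]
orientation: [0.336, 3.122, 0.0]
force: [-0.5, 0.5, -0.2]
opening: 0.897
gripper_force: 0.0
```

```bash
python3 look.py p4
cat > m5.py <<'E'
from m3 import *
at('pot',222,265,135,180,35,60);at('jar',284,334,130,183,35,60)
at('botcap',370,425,130,195,42,60); at('bottle',370,425,130,195,24,38); at('rinse',245,287,180,226,70,95)
at('cutter',400,470,120,215,12,40)
from m2 import big,proj,hs,r
hs[:]=cv2.cvtColor(c['frame'],cv2.COLOR_RGB2HSV)
kp=((hs[...,0]<25)&(hs[...,0]>8)&(hs[...,1]>95)).astype(np.uint8)
print('packet',r(proj(c,big(kp,376,414,138,190),4)))
print({k:np.round(v,3) for k,v in telemetry.get_state().items() if k in('position','orientation','qpos')})
E
python3 m5.py | grep -v top
```

```text
[633.4 165.  145. ]
pot [array([630.8, 297.9]), array([32.3, 29.8]), np.float64(15.2)] z 43.7 206
jar [array([629.8, 165.5]), array([44. , 35.6]), np.float64(86.3)] z 42.4 337
botcap [array([625.6, -29.3]), array([37.5, 13.3]), np.float64(9.4)] z 49.7 94
bottle [array([635. , -40.4]), array([24. ,  9.7]), np.float64(24.8)] z 33.0 30
rinse [array([535.3, 272. ]), array([41.4,  8.1]), np.float64(6.4)] z 80.0 62
cutter [array([ 612.9, -115.9]), array([ 95.2, 195. ]), np.float64(88.7)] z 21.1 3820Traceback (most recent call last):
  File "m5.py", line 5, in <module>
    from m2 import big,proj,hs,r
  File "m2.py", line 10, in <module>
    q=proj(c,big((hs[...,1]>90).astype(np.uint8),*b),h); q2=proj(s,big((hs2[...,1]>100).astype(np.uint8),*b2),h)
             ~~~^^^^^^^^^^^^^^^^^^^^^^^^^^^^^^^^^^^^
  File "m2.py", line 6, in big
    return max(cv2.findContours(o,0,1)[0],key=cv2.contourArea)[:,0]
           ~~~^^^^^^^^^^^^^^^^^^^^^^^^^^^^^^^^^^^^^^^^^^^^^^^^
ValueError: max() iterable argument is empty
```

Request:
servo_tool(
  motion="-0.8 0.0335 0.0316 0 0 0 0; -0.8 0.0335 0.0316 0 0 0 0; -0.8 0.0335 0.0316 0 0 0 0; -0.8 0.0335 0.0316 0 0 0 0; -0.8 0.0335 0.0316 0 0 0 0; -0.8 0 0 0 0 0 0; -0.8 0 0 0 0 0 0",
)

```text
time_s: 21.55
position: [503.5, 354.8, 144.3]
orientation: [0.334, 3.123, -0.0]
force: [0.1, 0.3, 0.6]
opening: 0.9
gripper_force: 0.0
```

```bash
python3 look.py p4
python3 - <<'E'
s=open('m5.py').read().replace("from m2 import big,proj,hs,r\nhs[:]=","""def big(k,u0,u1,v0,v1):
    o=np.zeros((400,640),np.uint8); o[v0:v1,u0:u1]=k[v0:v1,u0:u1]
    return max(cv2.findContours(o,0,1)[0],key=cv2.contourArea)[:,0]
def proj(cc,cn,h): return np.array([ray(cc,u,v,h)[:2] for u,v in cn],np.float32)
r=lambda q:[np.round(x,1) for x in cv2.minAreaRect(q)]
hs=""")
open('m5.py','w').write(s)
E
python3 m5.py
```

```text
[503.9 354.2 144.2]
pot [array([630.4, 296.8]), array([30.5, 32.1]), np.float64(42.5)] z 43.7 215
jar [array([633.9, 165.9]), array([42.3, 42.4]), np.float64(63.6)] z 42.4 389
botcap [array([622.6, -14.5]), array([41.8, 41.2]), np.float64(3.0)] z 49.6 366
bottle [array([622.8, -14.6]), array([52.1, 52.3]), np.float64(78.3)] z 33.0 259
rinse [array([538.5, 246. ]), array([59.9, 58.6]), np.float64(89.0)] z 80.4 246
cutter [array([ 612.8, -116.9]), array([ 95.3, 194.3]), np.float64(89.2)] z 21.1 3826
packet [array([624.8, -14.5]), array([58.9, 81.5]), np.float64(82.3)]
{'qpos': array([ 0.488,  0.292,  1.489, -0.   ,  1.36 , -0.868]), 'position': array([503.9  , 354.228, 144.169]), 'orientation': array([ 0.337,  3.123, -0.   ])}
```

View pics/p4.png

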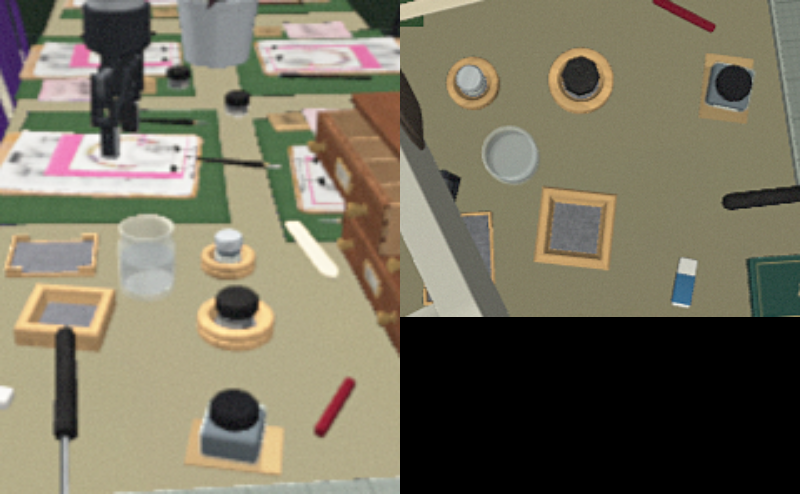

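The jar sits in the large block with its cap top at z≈42.5. The bottle is alone on the packet, at crop (730,85).

Request:
servo_tool(
  motion="-0.7 -0.0216 -0.0372 0 0 0 0; -0.7 -0.0216 -0.0372 0 0 0 0; -0.7 -0.0216 -0.0372 0 0 0 0; -0.7 -0.0216 -0.0372 0 0 0 0; -0.7 -0.0216 -0.0372 0 0 0 0; -0.7 -0.0216 -0.0372 0 0 0 0; -0.7 -0.0216 -0.0372 0 0 0 0; -0.7 -0.0216 -0.0372 0 0 0 0; -0.7 -0.0219 -0.0374 0 0 0 0; -0.7 0 0 0 0 0 0; -0.7 0 0 0 0 0 0",
)

```text
time_s: 23.02
position: [622.0, -14.4, 144.0]
orientation: [-0.338, -3.123, -0.0]
force: [0.0, -0.3, -0.0]
opening: 0.852
gripper_force: 0.0
```

Request:
servo_tool(
  motion="-0.7 -0.0005 0 0.03 0 0 0; -0.7 0 0 0.03 0 0 0; -0.7 0 0 0.025 0 0 0; -0.7 0 0 0.015 0 0 0; -0.7 0 0 0.007 0 0 0; -0.7 0 0 0 0 0 0; -0.7 0 0 0 0 0 0",
)

```text
time_s: 23.9
position: [623.1, -13.9, 38.0]
orientation: [0.336, 3.122, -0.0]
force: [0.3, -1.0, -0.4]
opening: 0.851
gripper_force: 0.0
```

Request:
servo_tool(
  motion="-0.6 0 0 0 0 0 0; -0.5 0 0 0 0 0 0; -0.4 0 0 0 0 0 0; -0.3 0 0 0 0 0 0; -0.2 0 0 0 0 0 0; -0.1 0 0 0 0 0 0; 0 0 0 0 0 0 0; 0 0 0 0 0 0 0",
  grip_force=35,
)

```text
time_s: 24.9
position: [622.7, -14.0, 37.4]
orientation: [0.337, 3.123, -0.0]
force: [-2.2, 0.1, 4.9]
opening: 0.597
gripper_force: 36.0
```

Gripped (0.597·85 ≈ 51 mm). Lift, and look.

Request:
servo_tool(
  motion="0.4 0 0 -0.002 0 0 0; 0.4 0 0 -0.006 0 0 0; 0.4 0 0 -0.015 0 0 0; 0.4 0 0 -0.025 0 0 0; 0.4 0 0 -0.03 0 0 0; 0.4 0 0 -0.02 0 0 0; 0.4 0 0 -0.01 0 0 0; 0.4 0 0 0 0 0 0; 0.4 0 0 0 0 0 0",
)

```text
time_s: 26.02
position: [622.3, -13.9, 144.3]
orientation: [-0.336, -3.122, 0.0]
force: [-0.3, 0.2, -1.7]
opening: 0.6
gripper_force: 36.8
```

```bash
python3 look.py p5
```

```text
[622.4 -13.9 144.2]
```

View pics/p5.png

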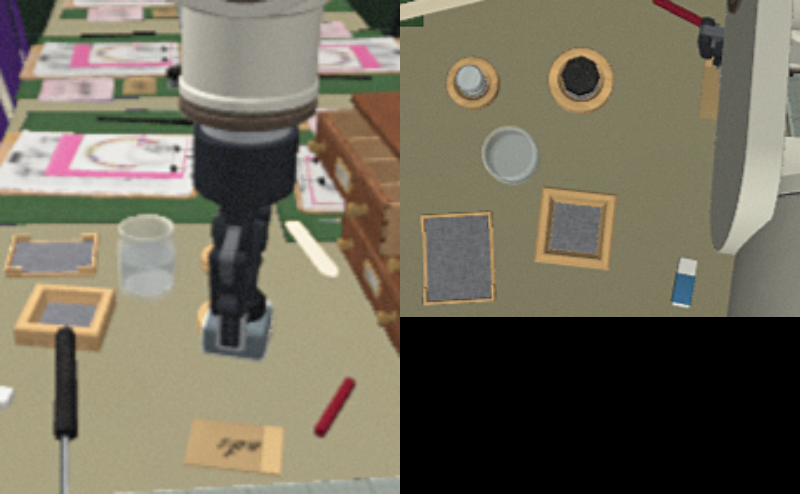

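The bottle is held upright and the packet, alone now, shows its writing at crop (235,445).

Request:
servo_tool(
  motion="0.4 0 0 0 0 0 -0.0153; 0.4 0 0 0 0 0 -0.0153; 0.4 0.0186 0.0155 0 0 0 0; 0.4 0.03 0.027 0 0 0 0; 0.4 0.035 0.031 0 0 0 0; 0.4 0.035 0.031 0 0 0 0; 0.4 0.03 0.027 0 0 0 0; 0.4 0.025 0.021 0 0 0 0; 0.4 0.015 0.013 0 0 0 0; 0.4 0 0 0 0 0 0; 0.4 0 0 0 0 0 0",
)

```text
time_s: 27.5
position: [455.5, 172.2, 145.0]
orientation: [0.186, 3.136, -0.001]
force: [0.2, 0.5, -2.1]
opening: 0.599
gripper_force: 36.8
```

Run:
```python
from h import *
from scipy.spatial.transform import Rotation as R
s=telemetry.get_state(); M=R.from_rotvec(s['orientation']); p=s['position']
print(p.round(2), np.degrees(np.arctan2(*M.as_matrix()[[1,0],1])).round(2), M.inv().apply(np.array([454.6,172.7,70])-p).round(2))
```

```text
[455.54 172.25 145.01] 83.2 [ 0.99  0.36 75.01]
```

Request:
servo_tool(
  motion="0.4 0.0006 0.0003 0.02 0 0 0; 0.4 0 0 0.03 0 0 0; 0.4 0 0 0.02 0 0 0; 0.4 0 0 0.012 0 0 0; 0.4 0 0 0.008 0 0 0; 0.4 0 0 0.006 0 0 0; 0.4 0 0 0.002 0 0 0; 0.4 0 0 0 0 0 0; 0.4 0 0 0 0 0 0",
)

```text
time_s: 28.62
position: [454.6, 173.2, 47.4]
orientation: [0.186, 3.136, 0.0]
force: [-0.5, 0.1, -1.5]
opening: 0.6
gripper_force: 36.8
```

Request:
servo_tool(
  motion="0.4 0 0 0.002 0 0 0; 0.4 0 0 0.001 0 0 0; 0.4 0 0 0 0 0 0; 0.4 0 0 0 0 0 0",
)

```text
time_s: 29.12
position: [454.4, 173.1, 44.1]
orientation: [-0.186, -3.136, 0.0]
force: [-0.7, 0.0, -1.3]
opening: 0.599
gripper_force: 36.8
```

Request:
servo_tool(
  motion="0.4 0 0 0.001 0 0 0; 0.4 0 0 0 0 0 0; 0.4 0 0 0 0 0 0",
)

```text
time_s: 29.5
position: [454.4, 173.1, 43.1]
orientation: [-0.186, -3.136, 0.0]
force: [0.5, 0.8, -2.2]
opening: 0.597
gripper_force: 36.8
```

Request:
servo_tool(
  motion="0.4 0 0 0.001 0 0 0; 0.4 0 0 0 0 0 0; 0.4 0 0 0 0 0 0",
)

```text
time_s: 29.88
position: [454.4, 173.1, 42.1]
orientation: [-0.186, -3.136, 0.0]
force: [0.1, 0.5, -1.5]
opening: 0.596
gripper_force: 36.8
```

Request:
servo_tool(
  motion="0.4 0 0 0.001 0 0 0; 0.4 0 0 0 0 0 0; 0.4 0 0 0 0 0 0",
)

```text
time_s: 30.25
position: [454.5, 173.1, 41.8]
orientation: [0.186, 3.136, -0.0]
force: [-5.9, -1.6, 13.3]
opening: 0.604
gripper_force: 38.4
```

Request:
servo_tool(
  motion="0.4 0 0 -0.0004 0 0 0; 0 0 0 0 0 0 0; -0.2 0 0 0 0 0 0; -0.25 0 0 0 0 0 0; -0.3 0 0 0 0 0 0; -0.4 0 0 0 0 0 0; -0.5 0 0 0 0 0 0; -0.6 0 0 0 0 0 0; -0.6 0 0 0 0 0 0",
)

```text
time_s: 31.38
position: [454.4, 173.1, 41.5]
orientation: [-0.186, -3.136, 0.0]
force: [-1.0, -0.4, 0.4]
opening: 0.805
gripper_force: 0.0
```

Request:
servo_tool(
  motion="-0.6 0 0 -0.01 0 0 0; -0.6 0 0 -0.02 0 0 0; -0.6 0 0 -0.04 0 0 0; -0.6 0 0 -0.03 0 0 0; -0.6 0 0.04 0 0 0 0; -0.6 0 0.045 0 0 0 0; -0.6 0 0.045 0 0 0 0; -0.6 0 0.045 0 0 0 0; -0.6 0 0.03 0 0 0 0; -0.6 0 0 0 0 0 0; -0.6 0 0 0 0 0 0",
)

```text
time_s: 32.75
position: [478.5, 376.3, 141.7]
orientation: [-0.186, -3.136, 0.001]
force: [-0.2, 0.3, -0.1]
opening: 0.801
gripper_force: 0.0
```

```bash
python3 look.py p6
cat >> m5.py <<'E'
at('botcap2',270,340,210,280,40,65);at('bot2',270,340,210,280,32,44);at('sq',270,340,210,280,17,27)
E
python3 m5.py
```

```text
[478.7 375.9 141.8]
pot [array([630.5, 296.7]), array([30.4, 32.3]), np.float64(43.8)] z 43.8 214
jar [array([633.7, 166. ]), array([42.3, 42.1]), np.float64(64.8)] z 42.7 391
botcap None
bottle None
rinse [array([538.5, 246.1]), array([59. , 59.6]), np.float64(0.6)] z 80.2 243
cutter [array([ 613.1, -116.4]), array([ 95.1, 194.9]), np.float64(89.2)] z 21.2 3819
packet [array([624.8, -14.3]), array([58.9, 81.5]), np.float64(82.2)]
{'qpos': array([ 0.539,  0.279,  1.511, -0.   ,  1.352, -0.912]), 'position': array([478.69 , 375.894, 141.821]), 'orientation': array([ 0.187,  3.136, -0.   ])}
botcap2 [array([455.1, 174.6]), array([41.7, 42.9]), np.float64(26.2)] z 54.1 385
bot2 [array([455.4, 173.9]), array([51.8, 51.7]), np.float64(83.2)] z 37.5 325
sq [array([454.7, 172.9]), array([90. , 89.9]), np.float64(83.2)] z 22.1 1032
```

View pics/p6.png

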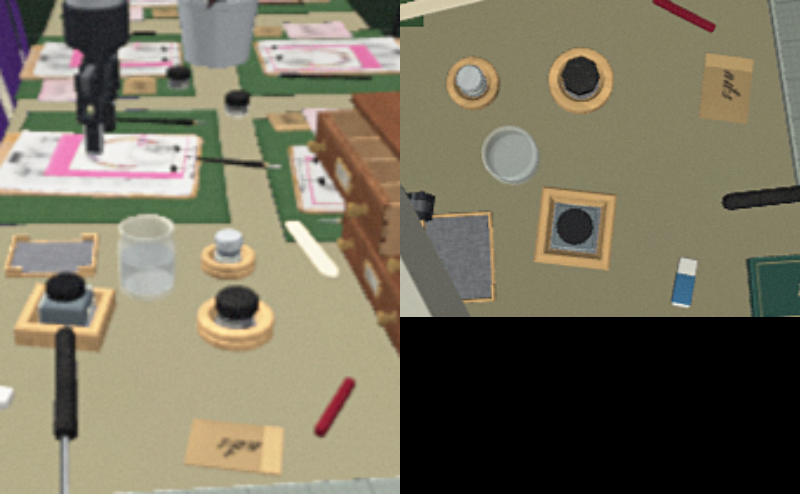

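The bottle is square in the square block (angle 83.2° for both, cap top z≈54). The packet is clear at crop (727,88) and the others are undisturbed.

Request:
servo_tool(
  motion="-0.6 -0.0191 -0.037 0 0 0 0; -0.6 -0.0191 -0.037 0 0 0 0; -0.6 -0.0191 -0.037 0 0 0 0; -0.6 -0.0191 -0.037 0 0 0 0; -0.6 -0.0191 -0.037 0 0 0 0; -0.6 -0.0191 -0.037 0 0 0 0; -0.6 -0.0191 -0.037 0 0 0 0; -0.6 -0.0191 -0.037 0 0 0 0; -0.6 -0.0191 -0.037 0 0 0 0; -0.6 -0.0191 -0.037 0 0 0 0; -0.6 0 0 0 0 0 0.005; -0.6 0 0 0 0 0 0",
)

```text
time_s: 34.35
position: [624.2, -13.6, 141.6]
orientation: [-0.212, -3.134, -0.0]
force: [0.0, 0.1, 0.5]
opening: 0.8
gripper_force: 0.0
```

Request:
servo_tool(
  motion="-0.6 0 0 0.03 0 0 0; -0.6 0 0 0.03 0 0 0; -0.6 0 0 0.025 0 0 0; -0.6 0 0 0 0 0 0; -0.6 0 0 0 0 0 0",
)

```text
time_s: 34.98
position: [624.9, -12.9, 57.8]
orientation: [0.21, 3.133, -0.0]
force: [1.1, -0.0, 0.7]
opening: 0.798
gripper_force: 0.0
```

Run:
```python
from h import *
s=grab('side'); cv2.imwrite('pics/s7.png',cv2.resize(s['frame'][190:310,290:430,::-1],None,fx=5,fy=5))
print(telemetry.get_state()['position'].round(2),telemetry.get_state()['orientation'].round(4))
```

```text
[625.06 -13.06  58.02] [ 2.0970e-01  3.1328e+00 -3.0000e-04]
```

View pics/s7.png

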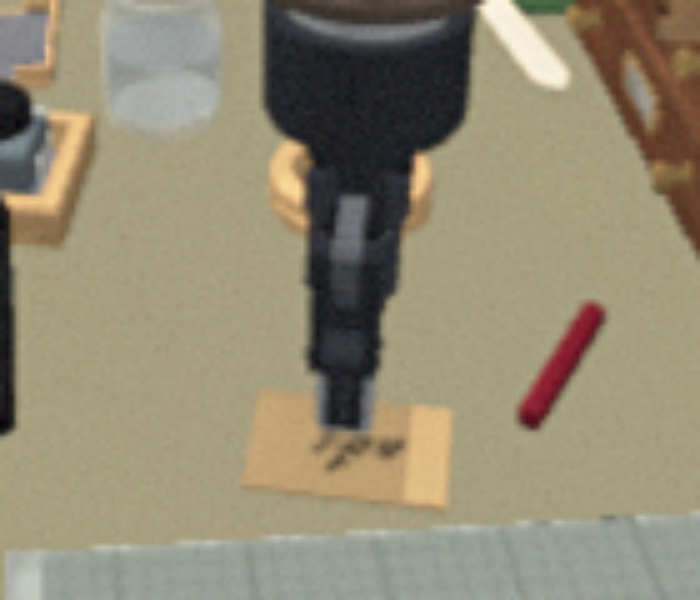

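The gripper is above the packet with the fingers astride its middle. The cutter edge is at the bottom of the crop, clear of the fingers.

Request:
servo_tool(
  motion="-0.6 0 -0.0012 0.02 0 0 0; -0.6 0 0 0.012 0 0 0; -0.6 0 0 0.005 0 0 0; -0.6 0 0 0.002 0 0 0; -0.6 0 0 0 0 0 0; -0.6 0 0 0 0 0 0",
)

```text
time_s: 35.78
position: [624.6, -14.6, 17.9]
orientation: [0.211, 3.134, -0.0]
force: [-0.4, -0.8, 0.3]
opening: 0.8
gripper_force: 0.0
```

Request:
servo_tool(
  motion="-0.6 0 0 0.001 0 0 0; -0.6 0 0 0.001 0 0 0; -0.6 0 0 0 0 0 0; -0.6 0 0 0 0 0 0",
)

```text
time_s: 36.28
position: [624.4, -14.5, 15.5]
orientation: [-0.211, -3.134, 0.0]
force: [0.5, -0.4, -0.1]
opening: 0.797
gripper_force: 0.0
```

Request:
servo_tool(
  motion="-0.6 0 0 0.001 0 0 0; -0.6 0 0 0.001 0 0 0; -0.6 0 0 0 0 0 0",
)

```text
time_s: 36.65
position: [624.6, -14.5, 14.8]
orientation: [0.211, 3.134, -0.0]
force: [-9.1, 0.6, 18.1]
opening: 0.801
gripper_force: 9.1
```

Request:
servo_tool(
  motion="-0.6 0 0 -0.003 0 0 0; -0.6 0 0 0 0 0 0; -0.52 0 0 0 0 0 0; -0.48 0 0 0 0 0 0; -0.48 0 0 0 0 0 0",
  grip_force=25,
)

```text
time_s: 37.28
position: [624.3, -14.5, 16.4]
orientation: [-0.211, -3.134, 0.0]
force: [0.2, 0.2, 0.3]
opening: 0.743
gripper_force: 0.0
```

Request:
servo_tool(
  motion="-0.44 0 0 0 0 0 0; -0.4 0 0 0 0 0 0; -0.3 0 0 0 0 0 0; -0.2 0 0 0 0 0 0; -0.2 0 0 0 0 0 0",
)

```text
time_s: 37.9
position: [624.9, -14.6, 17.4]
orientation: [0.211, 3.133, -0.0]
force: [-1.3, -0.5, 10.9]
opening: 0.684
gripper_force: 26.9
```

Request:
servo_tool(
  motion="-0.1 0 0 -0.001 0 0 0; -0.1 0 0 -0.003 0 0 0; -0.1 0 0 -0.01 0 0 0; -0.1 0 0 -0.02 0 0 0; -0.1 0 0 -0.03 0 0 0; -0.1 0 0 -0.03 0 0 0; -0.1 0 0 -0.03 0 0 0; -0.1 0 0 0 0 0 0; -0.1 0 0 0 0 0 0",
)

```text
time_s: 39.02
position: [624.2, -14.5, 140.8]
orientation: [0.211, 3.134, -0.0]
force: [0.1, 0.5, -0.1]
opening: 0.677
gripper_force: 26.9
```

```bash
python3 look.py p8
```

```text
[624.  -14.5 139.9]
```

View pics/p8.png

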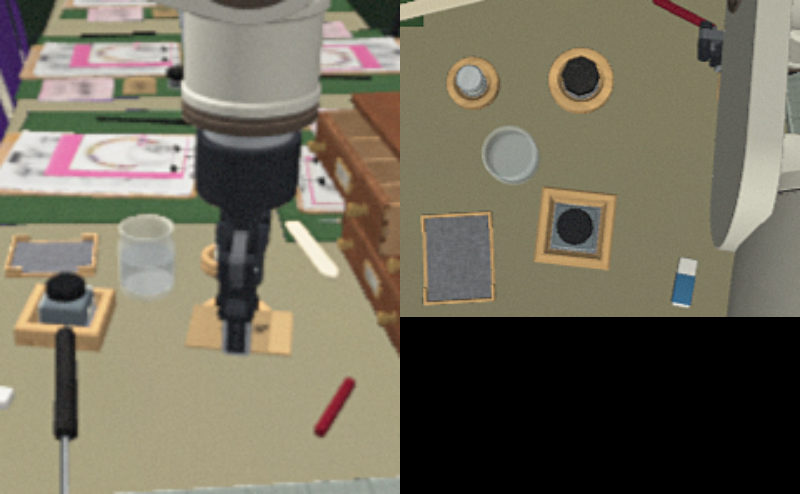

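The packet is held flat and level.

Request:
servo_tool(
  motion="-0.1 0 0 0 0 0 -0.0297; -0.1 0 0 0 0 0 -0.0297; -0.1 0.0106 0.019 0 0 0 0; -0.1 0.02 0.036 0 0 0 0; -0.1 0.022 0.04 0 0 0 0; -0.1 0.022 0.04 0 0 0 0; -0.1 0.022 0.04 0 0 0 0; -0.1 0.022 0.04 0 0 0 0; -0.1 0.022 0.04 0 0 0 0; -0.1 0.022 0.04 0 0 0 0; -0.1 0.016 0.028 0 0 0 0; -0.1 0.008 0.014 0 0 0 0",
)

```text
time_s: 40.62
position: [418.6, 313.6, 140.2]
orientation: [0.083, -3.14, 0.0]
force: [-0.7, -0.4, 0.2]
opening: 0.677
gripper_force: 26.9
```

Request:
servo_tool(
  motion="-0.1 0 0 0.02 0 0 0; -0.1 0 0 0.03 0 0 0; -0.1 0 0 0.03 0 0 0; -0.1 0 0 0 0 0 0; -0.1 0 0 0 0 0 0",
)

```text
time_s: 41.25
position: [420.8, 312.3, 61.5]
orientation: [-0.081, 3.14, 0.0]
force: [0.1, 0.4, 0.5]
opening: 0.681
gripper_force: 27.1
```

```bash
python3 look.py p9
python3 - <<'E'
from h import *
from scipy.spatial.transform import Rotation as R
s=telemetry.get_state(); M=R.from_rotvec(s['orientation']); p=s['position']
print(p.round(2), np.degrees(np.arctan2(*M.as_matrix()[[1,0],1])).round(2), M.inv().apply(np.array([420,312.3,30])-p).round(2))
E
```

```text
[421.  312.5  61.8]
[420.99 312.48  61.82] 92.98 [ 1.05 -0.15 31.82]
```

View pics/p9.png

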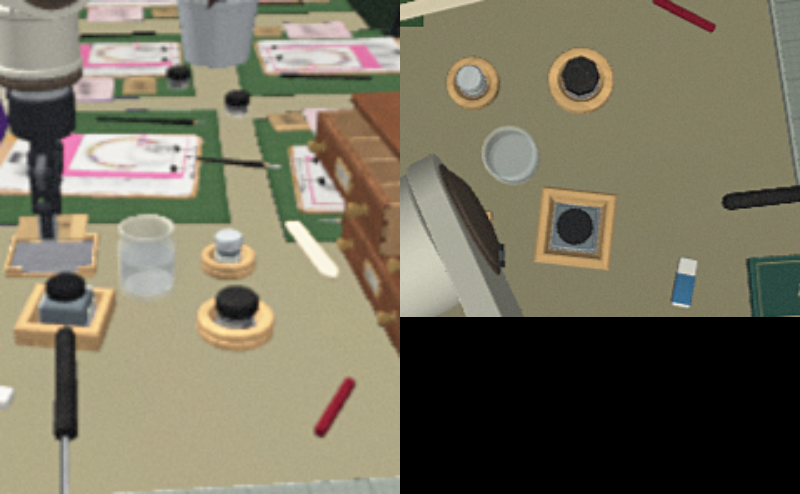

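The packet is held above the tray and parallel to it, and the rinse jar is clear.

Request:
servo_tool(
  motion="-0.1 0.001 0 0.015 0 0 0; -0.1 0 0 0.012 0 0 0; -0.1 0 0 0.006 0 0 0; -0.1 0 0 0.003 0 0 0; -0.1 0 0 0.001 0 0 0; -0.1 0 0 0 0 0 0; -0.1 0 0 0 0 0 0",
)

```text
time_s: 42.22
position: [419.5, 312.2, 23.7]
orientation: [-0.082, 3.14, 0.0]
force: [0.2, 0.3, -0.0]
opening: 0.68
gripper_force: 27.1
```

Request:
servo_tool(
  motion="-0.1 0 0 0.001 0 0 0; -0.1 0 0 0.001 0 0 0; -0.1 0 0 0 0 0 0; -0.1 0 0 0 0 0 0",
)

```text
time_s: 42.72
position: [419.4, 312.2, 21.5]
orientation: [0.082, -3.141, 0.0]
force: [-0.5, 0.2, 0.5]
opening: 0.681
gripper_force: 27.5
```

Request:
servo_tool(
  motion="-0.1 0 0 0.001 0 0 0; -0.1 0 0 0 0 0 0; -0.1 0 0 0 0 0 0",
)

```text
time_s: 43.1
position: [419.4, 312.2, 21.4]
orientation: [-0.082, 3.14, 0.0]
force: [-6.3, -3.6, 19.2]
opening: 0.685
gripper_force: 35.0
```

Contact with the floor. Ease, release slowly, retreat and look.

Request:
servo_tool(
  motion="-0.1 0 0 -0.0007 0 0 0; -0.3 0 0 0 0 0 0; -0.36 0 0 0 0 0 0; -0.4 0 0 0 0 0 0; -0.45 0 0 0 0 0 0; -0.5 0 0 0 0 0 0; -0.55 0 0 0 0 0 0; -0.55 0 0 0 0 0 0",
)

```text
time_s: 44.1
position: [419.4, 312.2, 21.2]
orientation: [0.082, -3.14, 0.0]
force: [-0.0, -1.2, -0.3]
opening: 0.778
gripper_force: 0.0
```

Request:
servo_tool(
  motion="-0.55 0 0 -0.005 0 0 0; -0.55 0 0 -0.015 0 0 0; -0.55 0 0 -0.03 0 0 0; -0.55 0 0 -0.04 0 0 0; -0.55 0 0 -0.04 0 0 0; -0.55 0 -0.045 0 0 0 0; -0.55 0 -0.05 0 0 0 0; -0.55 0 -0.05 0 0 0 0; -0.55 0 -0.05 0 0 0 0; -0.55 0 -0.05 0 0 0 0; -0.55 0 -0.05 0 0 0 0; -0.55 0 0 0 0 0 0",
)

```text
time_s: 45.6
position: [435.0, 14.9, 152.4]
orientation: [-0.076, 3.139, -0.001]
force: [0.3, 0.8, 0.8]
opening: 0.772
gripper_force: 0.0
```

```bash
python3 look.py p10
cat > m6.py <<'E'
from m3 import *
at('pot',222,265,135,180,35,60);at('jar',284,334,130,183,35,60);at('rinse',245,287,180,226,70,95);at('botcap',270,340,210,280,40,65)
hs=cv2.cvtColor(c['frame'],cv2.COLOR_RGB2HSV)
P=W[245:285,225:247]; print('packet z', np.nanmin(P[...,2]).round(1),np.nanmedian(P[...,2]).round(1),np.nanmax(P[...,2]).round(1))
E
python3 m6.py; python3 -c "
import cv2,numpy as np
t=np.load('top.npz')['frame'];cv2.imwrite('pics/tray.png',cv2.resize(t[225:305,200:270,::-1],None,fx=7,fy=7))"
```

```text
[434.9  17.4 152. ]
pot [array([630.6, 296.7]), array([31. , 32.2]), np.float64(46.8)] z 43.5 215
jar [array([634.1, 165.9]), array([42.3, 42.4]), np.float64(16.2)] z 42.7 392
rinse [array([538.5, 246.1]), array([59.9, 58.6]), np.float64(89.0)] z 80.3 245
botcap [array([455.2, 174. ]), array([42.5, 44.2]), np.float64(89.9)] z 54.3 398
packet z 3.1 8.0 13.1
```

View pics/tray.png

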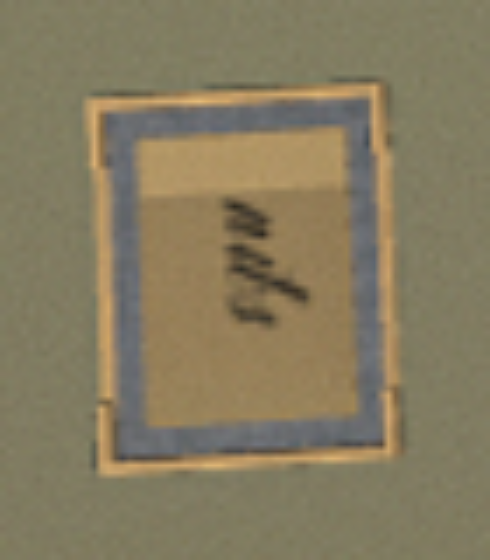

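View pics/p10.png

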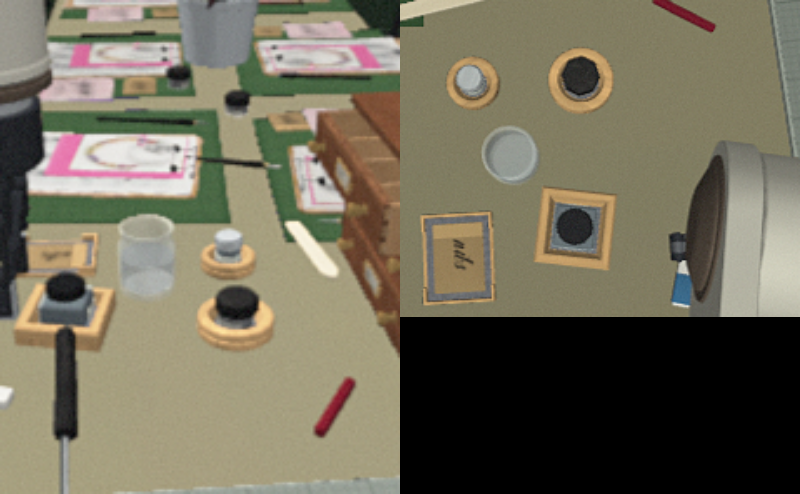

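The packet lies centred and flat in the tray (top z≈8), parallel to its sides. All three inks are seated, and the rinse jar hasn't moved.

```bash
python3 -c "
from rig import job_done
print(job_done())"
```

```text
the job is handed in; nothing more can be done
None
```

I handed the job in at about 46 s: by the final camera check the pot, jar and bottle are upright and right down in their blocks, the packet lies flat and lengthwise in the tray, and the rinse jar hasn't moved.

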